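Set the cutting guide against both portion pins

TASK

Get the cheese wheel ready to be halved: pick up the steel cutting guide by its blue rib and lay it flat on the wheel beside the line of the two red-headed pins, a good 3 cm clear of them. Then, keeping it flat on the cheese, slide it sideways until one straight edge bears lightly but definitely on both pins at once, and let go of it there so that it stays touching both. The pins are only stuck in the cheese, so feel for them and never push one hard; press nothing into the rind, and leave the other things on the bench where they are.

Things in the scene. Friction and masses are not known exactly. Their poses are not given: they have to be found in the camera images.
- guide: Loose stainless straightedge, flat plate 320 x 40 x 5 mm, 0.4 to 0.7 kg. x along its length, z up; origin at the centre of its underside. On its middle stands a blue grip rib 110 mm long (x), 16 mm wide (y), from 5 to 42 mm above the underside. Same end for end; either long edge may be used, from either side of the pins. Starts flat on the bench, left or right of the wheel.
- wheel: Grey cheese wheel, 240 mm across, 90 mm high, on a round board 300 mm across, 18 mm thick; it does not move. Origin at the centre of the board's underside; the flat top of the cheese is 108 mm above it. The planned spots of the two pins lie on the wheel's y axis (the cut line), 92 mm either side of the centre. Pressing the guide down with over 40 N dents it.
- pin_a: Steel portion pin upright in the top of the cheese: shaft 4 mm in diameter, 26 mm of it above the rind, red ball head 12 mm. Origin: its planned spot, 20 mm below the rind at the wheel's +y side. Pushed in by hand, it stands up to 9 mm off that spot, to either side across the cut line (wheel's x). Pushed there at the rind it gives about 0.2 mm per newton and springs back; over 7 N would tear it loose.
- pin_b: The same kind of pin at the wheel's -y side, its planned spot 184 mm from the other's; it stands off its own spot likewise.
- knife: Bystander: two-handled cheese knife, 410 mm long, lying on the side of the wheel where the guide is not. Leave it alone.
- brush: Bystander: wooden rind brush, 150 mm. Leave it alone.
- iron: Bystander: cheese iron, a steel tube with a wooden cross handle, 145 mm, origin by the handle. Leave it alone.
- tomme_a: Bystander: small loose cheese wheel, 128 mm across, 82 mm high. Leave it alone.
- tomme_b: Bystander: the other small loose wheel, of the same size. Leave it alone.
- salt_jar: Bystander: jar, 72 mm across, 95 mm high. Leave it alone.
- pin_cup: Bystander: steel cup, 64 mm across, 62 mm high. Leave it alone.

How it is judged:
On the way, in this order (a step that is already met when the one before it is completed fails the run):
1. the guide lies flat on the top of the wheel, across it beside the pins, clear of both by at least 14 mm (by the reported spots) (angle between guide's own z axis and vertical below 0.03 rad and height (world z) of guide between 0.104 and 0.111 m and x of pin_a in the frame of guide between -0.158 and 0.158 m and x of pin_b in the frame of guide between -0.158 and 0.158 m and contact force between guide and wheel above 1 N and ((y of pin_a in the frame of guide between 0.036 and 0.1 m and y of pin_b in the frame of guide between 0.036 and 0.1 m) or (y of pin_a in the frame of guide between -0.1 and -0.036 m and y of pin_b in the frame of guide between -0.1 and -0.036 m))), for 0.2 s.
2. the guide, flat on the wheel, bears on both pins at once (over 0.8 N on each) (angle between guide's own z axis and vertical below 0.03 rad and height (world z) of guide between 0.104 and 0.111 m and contact force between guide and pin_a above 0.8 N and contact force between guide and pin_b above 0.8 N and contact force between guide and wheel above 0.3 N), for 0.2 s.
At the end, for the whole second after the job is handed in: The guide lies flat and still on top of the wheel, let go by the fingers, with one long edge still touching the shafts of both pins (over 0.05 N on each), the pins both on the same side of it (angle between guide's own z axis and vertical below 0.03 rad and height (world z) of guide between 0.104 and 0.111 m and x of pin_a in the frame of guide between -0.158 and 0.158 m and x of pin_b in the frame of guide between -0.158 and 0.158 m and ((y of pin_a in the frame of guide between 0.009 and 0.035 m and y of pin_b in the frame of guide between 0.009 and 0.035 m) or (y of pin_a in the frame of guide between -0.035 and -0.009 m and y of pin_b in the frame of guide between -0.035 and -0.009 m)) and contact force between guide and pin_a above 0.05 N and contact force between guide and pin_b above 0.05 N and linear speed of guide below 0.01 m/s and angular speed of guide below 0.05 rad/s and contact force between guide and the fingers below 0.05 N).
It fails at once if pin_a is pushed with more than 7 N (contact force between pin_a and anything else above 7 N).
It fails at once if pin_b is pushed with more than 7 N (contact force between pin_b and anything else above 7 N).
It fails at once if the guide is pressed into the cheese with more than 40 N (contact force between guide and wheel above 40 N).
It fails at once if the arm or fingers push on the cheese or its board with more than 10 N (contact force between any of the arm, the fingers and wheel above 10 N).
It fails at once if a bystander is moved by more than 15 mm (distance of any of knife, brush, iron, tomme_a, tomme_b, salt_jar, pin_cup from where it was at the start of the episode above 0.015 m).
It also fails if it takes over 72 s, if anything falls off the work surface, if the arm or the gripper's body presses on something with over 40 N, if the wrist force passes 120 N, or if a joint passes its speed limit or range.

ROBOT

A 6-joint arm with a two-finger parallel gripper is mounted at the origin on the work surface. World frame = base frame: x ahead of the robot, y to its left, z up, the work surface at z = 0. Lengths are in m, angles in rad, forces in N, time in s.
With the tool pointing down it reaches from about 0.3 to 0.875 m from the base axis. Payload 6.4 kg.
Tool frame: the origin (TCP) lies midway between the tips of the shut fingers; the grasp point (between the pads) lies 19 mm behind it (ctrl.tcp_to_grasp is the distance from the TCP to the grasp point, in m); z points along the fingers, y is the direction in which the jaws open and shut (so a half turn about z gives the same grasp; the last joint's range is limited). The gripper opens to 85 mm and grips with 20 to 120 N. Pads are 22 mm wide; open, the fingers measure 114 mm over their backs; the gripper's body (76 mm by 85 mm) begins 54 mm behind the grasp point. The pads swing forward as they close: fully open they stand 13 mm farther back than shut.
Start: joints at [-1.325, 0.181, 1.607, -0, 1.354, -0.206], TCP at [0.251, -0.517, 0.192] pointing down, gripper open.
Joint ranges: [-2.99, 2.99], [-0.89, 2.07], [0.3, 2.58], [-1.14, 4.28], [0, 2.63], [-3.12, 3.12]. Speed limits (rad/s): [2.57, 2.57, 3.01, 3.14, 3.14, 3.14].

INTERFACE

Orientations are given as a unit quaternion [w, x, y, z].
In Python, from bench import monitor, imaging, order, spotter, ctrl gives the robot as it stands.
- The arm moves only by the shell command python3 -m pendant 'ROWS'. ROWS is JSON, a list that holds one entry, the list of rows, each a list of 5 numbers: the shift along the world's x, y, z in mm, then the turn about the world's z in degrees, then the finger opening in mm, from 0 to 85.4. A call has 1 to 8 rows; each row shifts and turns the commanded pose from where the row before left it; what a row does not reach is not made up. A row lasts 1/8 s, in which the tool goes at most 62.5 mm and 10.7 degrees, less where a joint would pass 70% of its speed; a pose out of reach is approached as far as the arm can. A call with a gripper value outside its range is refused whole. The fingers move at their own pace and stop on an object; the grip force is fixed at half the most. Time passes only in rows, so rows that do not move let the fingers close. It gives the time, the measured TCP pose, the force and the opening at its end, in the units of the state.
- monitor.get_obs(): the state, without advancing time (a new reading comes with each control period).
- imaging.camera(name): name is "side" or "top"; returns a dict with "img" (420x560x3 uint8, red, green, blue), "vfov" (degrees; the focal length in pixels is half the picture's height over the tangent of half this angle, whatever the lens; pixels are square), "cx", "cy" (the principal point, pixels), "origin" and "orientation" of the camera in the world. Camera axes: x right, y down, z forward; pixel columns grow to the right and rows downward; lengths in m; the calibration is good to about 2 mm. A picture is of the moment at which its call begins. There is no depth.
- order.hand_in(): hands the job in, once; it reports no verdict.
Trained networks look in the newest picture that a camera, given by its name, has taken for a name from the list of things; names that differ only in an ending like _2 or _b are one class to them, and where a whole thing is asked for, a point or a joint stands for the part that bears it (a point fixed in the world has none). Each returns a list of dicts, best first, with "confidence" (0 to 1); they miss things now and then, are a little off and sometimes report something else, mostly with a low value. They report only what shows in the picture. A call takes as long as a camera call.
- spotter.recognise(camera, thing): "at" ([x, y, z] in m, in the coordinates of the camera as it stood for that picture, good to about 4 mm: the middle of the surface that is visible of it).
- spotter.tip_of(camera, thing): "at" ([x, y, z] in m, in the coordinates of the camera as it stood for that picture, good to about 4 mm: a listed point, or the origin of a listed thing).
The state is a dict: "time_s": time; "q": joint angles; "dq": joint speeds; "joint_efforts": joint torques, N m; "eef_pos": TCP position; "eef_rot": TCP orientation; "wrist_force": force on the tool from outside, world axes, zero at the start; "torque": the same for the moment, N m; "opening": opening from 0.0 (shut) to 1.0 (fully open).
Only numpy, scipy, OpenCV 4.12 (cv2) and the standard library are available. Lean on these libraries where they do the work, as an engineer would, in place of code of your own. Each camera call takes 0.05 s, during which the arm holds its last target. There are 200 camera calls.

## Working session

There is one attempt and no reset: what is moved stays moved. The work goes in short steps, Python scripts to look and compute and a shell command to move; the robot and the scene stay as the last step left them, time stands still between calls to the robot, and variables do not carry over. Pictures are saved under pics/ and viewed, about 8 in all and at most 12, crops included, and the job is handed in when it is done.

```bash
ls; mkdir -p pics; cat > h.py <<'E'
import numpy as np, cv2, json
from scipy.spatial.transform import Rotation as R
from bench import monitor, imaging, order, spotter, ctrl
def rot(o):
    o=np.array(o)
    return o if o.shape==(3,3) else R.from_quat([o[1],o[2],o[3],o[0]]).as_matrix()
def cam(n):
    c=imaging.camera(n); c['R']=rot(c['orientation']); c['o']=np.array(c['origin']); c['f']=c['img'].shape[0]/2/np.tan(np.radians(c['vfov'])/2); return c
def save(c,fn,box=None,s=1):
    im=c['img'][:,:,::-1]
    if box: im=im[box[1]:box[3],box[0]:box[2]]
    cv2.imwrite('pics/'+fn,cv2.resize(im,None,fx=s,fy=s,interpolation=cv2.INTER_CUBIC))
def w(c,p): return c['R']@np.array(p)+c['o']
def ray(c,u,v,z):
    d=c['R']@np.array([(u-c['cx'])/c['f'],(v-c['cy'])/c['f'],1]); return c['o']+d*(z-c['o'][2])/d[2]
def proj(c,p):
    q=c['R'].T@(np.array(p)-c['o']); return np.array([c['cx'],c['cy']])+c['f']*q[:2]/q[2]
E
python3 - <<'E'
from h import *
np.set_printoptions(precision=4,suppress=True)
for n in('top','side'):
    c=cam(n); save(c,n+'0.png'); print(n,c['vfov'],c['cx'],c['cy'],c['o'],c['R'].tolist())
    for t in('guide','wheel','pin_a','knife','tomme_a','salt_jar'):
        for k in('recognise','tip_of'):
            print(t,k,[(round(d['confidence'],2),w(c,d['at']).round(3).tolist()) for d in getattr(spotter,k)(n,t)[:3]])
print(monitor.get_obs(), ctrl.tcp_to_grasp)
E
```

```text
pics
top 54.68738673764423 272.9557929507621 213.94230977674601 [ 0.4747 -0.0145  1.3822] [[0.016625776122100314, -0.9957832719900453, 0.09021784076964431], [-0.9998375981072473, -0.01718512476406669, -0.005426683883733727], [0.006954205883371055, -0.0901129663902069, -0.9959072709388606]]
guide recognise [(0.73, [0.464, 0.32, 0.006])]
guide tip_of [(0.98, [0.466, 0.323, 0.0]), (0.71, [0.655, 0.447, 0.0])]
wheel recognise [(0.94, [0.558, -0.015, 0.109])]
wheel tip_of [(0.69, [0.562, -0.015, -0.002])]
pin_a recognise [(0.41, [0.764, -0.263, 0.081])]
pin_a tip_of []
knife recognise []
knife tip_of [(0.83, [0.488, -0.347, -0.004])]
tomme_a recognise [(0.65, [0.738, 0.266, 0.081]), (0.65, [0.765, -0.263, 0.084])]
tomme_a tip_of [(0.98, [0.746, 0.268, -0.003]), (0.77, [0.769, -0.268, 0.002])]
salt_jar recognise [(0.84, [0.622, -0.44, 0.097])]
salt_jar tip_of [(0.86, [0.624, -0.457, 0.001])]
side 43.11336836367329 280.16468063484785 210.6579254012919 [0.3772 1.0862 1.3651] [[-0.9868905733376698, -0.10795261212194854, 0.11997178748894749], [-0.1604564813033076, 0.7361717165631709, -0.657498
[... 525 characters left out ...]
94, 0.084]), (0.61, [0.761, -0.241, 0.086])]
tomme_a tip_of [(0.83, [0.772, -0.269, -0.0]), (0.75, [0.742, 0.275, 0.005])]
salt_jar recognise [(0.82, [0.62, -0.433, 0.068])]
salt_jar tip_of [(0.55, [0.623, -0.458, -0.001])]
{'time_s': 1.3, 'q': array([-1.3253,  0.1808,  1.607 ,  0.    ,  1.3538, -0.2063]), 'dq': array([-0.0002, -0.0017, -0.0007,  0.0009, -0.0012, -0.0009]), 'joint_efforts': array([  0.0006, -44.4836, -35.1681,  -0.0002,   0.0006,  -0.    ]), 'eef_pos': array([ 0.2511, -0.5173,  0.1923]), 'eef_rot': array([-0.    ,  0.9746,  0.224 ,  0.    ]), 'wrist_force': array([-0.299 , -0.1918,  0.4598]), 'torque': array([-0.0284,  0.0441,  0.0295]), 'opening': 1.0011793073440296} 0.0187
```

View pics/top0.png

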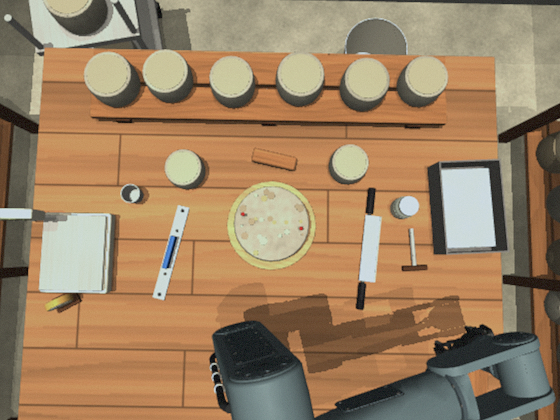

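View pics/side0.png

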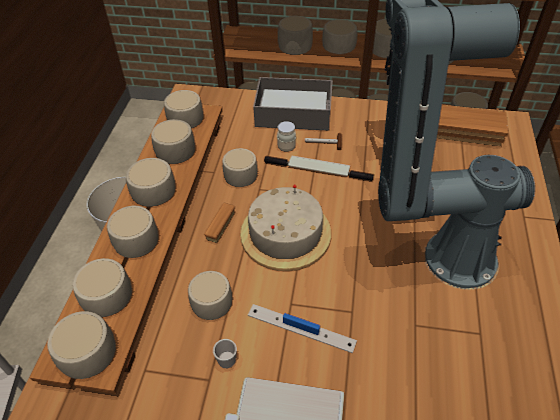

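The top view shows the guide left of the wheel with its blue rib at (171,252), and red pin heads at about (244,214) and (299,229). In the side view the heads are at (272,229) and (294,188), with the rib at (301,324). The knife lies to the right of the wheel. Next I'll measure by colour.

```bash
cat >> h.py <<'E'
def blobs(mask,mn=3):
    n,l,s,ce=cv2.connectedComponentsWithStats(mask.astype(np.uint8)); return [(ce[i],s[i,4]) for i in range(1,n) if s[i,4]>=mn],l
def red(c):
    i=c['img'].astype(int); return (i[...,0]>110)&(i[...,0]>2*i[...,1])&(i[...,0]>2*i[...,2])
def blue(c):
    i=c['img'].astype(int); return (i[...,2]>80)&(i[...,2]>1.5*i[...,0])&(i[...,2]>1.2*i[...,1])
def tri(c1,p1,c2,p2):
    A=[];b=[]
    for c,p in((c1,p1),(c2,p2)):
        d=c['R']@np.array([(p[0]-c['cx'])/c['f'],(p[1]-c['cy'])/c['f'],1]);d/=np.linalg.norm(d);P=np.eye(3)-np.outer(d,d);A.append(P);b.append(P@c['o'])
    A=np.vstack(A);b=np.hstack(b);x=np.linalg.lstsq(A,b,rcond=None)[0];return x,np.linalg.norm(A@x-b)
def ribline(c,z):
    ys,xs=np.where(blue(c)); P=np.array([ray(c,u,v,z)[:2] for u,v in zip(xs,ys)]); m=P.mean(0); q=np.linalg.svd(P-m)[2][0]; q*=np.sign(q[0]); return m,np.degrees(np.arctan2(q[1],q[0])),np.ptp((P-m)@q),len(P)
E
python3 - <<'E'
from h import *
np.set_printoptions(precision=4,suppress=True)
t=cam('top');s=cam('side')
for n,c in(('top',t),('side',s)):
    print(n,[(b[0].round(1),b[1]) for b in blobs(red(c))[0]])
    for z in(.005,.042): print(n,'rib',z,ribline(c,z))
for z in (.134,.14):
    for n,c in(('top',t),('side',s)): print(n,z,[ray(c,*b[0],z) for b in blobs(red(c))[0]])
E
```

```text
top [(array([242.4, 213.8]), np.int32(8)), (array([300.9, 227.9]), np.int32(8))]
top rib 0.005 (array([0.4654, 0.3284]), np.float64(-13.413577135474142), np.float64(0.11009899896293734), 159)
top rib 0.042 (array([0.4656, 0.3192]), np.float64(-13.413577135474156), np.float64(0.10714115660166573), 159)
side [(array([294.2, 185.8]), np.int32(11)), (array([272.2, 226.5]), np.int32(10))]
side rib 0.005 (array([0.4676, 0.3   ]), np.float64(-12.845912106083086), np.float64(0.11190042781588208), 200)
side rib 0.042 (array([0.4652, 0.3214]), np.float64(-12.845912106083079), np.float64(0.108856391869011), 200)
top 0.134 [array([0.5868, 0.073 , 0.134 ]), array([ 0.5462, -0.108 ,  0.134 ])]
side 0.134 [array([ 0.5481, -0.1157,  0.134 ]), array([0.5893, 0.0652, 0.134 ])]
top 0.14 [array([0.5862, 0.0726, 0.14  ]), array([ 0.5459, -0.1075,  0.14  ])]
side 0.14 [array([ 0.5473, -0.1099,  0.14  ]), array([0.5883, 0.0702, 0.14  ])]
```

Pin heads are at about (0.587, 0.072) and (0.546, -0.109), 185 mm apart against 184 nominal, with the line at 77.2°. The rib is at (0.4655, 0.320) with yaw -13.2°. The plan is to turn -39° to grasp it, then +90.4° to place it on the robot side of the pins.

```bash
python3 -m pendant '[[[13,52,0,-2.4,60],[13,52,0,-2.4,60],[13,52,0,-2.4,60],[13,52,0,-2.4,60],[13,52,0,-2.4,60],[13,52,0,-2.4,60],[13,52,0,-2.4,60],[13,52,0,-2.4,60]]]'
python3 -m pendant '[[[13,52,0,-2.4,60],[13,52,0,-2.4,60],[13,52,0,-2.4,60],[13,52,0,-2.4,60],[13,52,-10,-2.4,60],[13,52,-20,-2.4,60],[13,52,-30,-2.4,60],[13,52,-30,-2.4,60]]]'
```

```text
time_s: 2.4
eef_pos: [0.3553, -0.0998, 0.1927]
eef_rot: [0.0, 0.998, 0.057, 0.001]
wrist_force: [0.7, 0.5, 0.6]
opening: 0.699
time_s: 3.4
eef_pos: [0.4596, 0.3167, 0.1017]
eef_rot: [-0.0, 0.994, -0.11, 0.001]
wrist_force: [0.4, 0.1, 0.5]
opening: 0.706
```

```bash
python3 -m pendant '[[[6,3.5,-10,-0.5,50],[0,0,-25,0,50],[0,0,-25,0,50],[0,0,-18,0,50],[0,0,-8,0,50],[0,0,0,0,50]]]'
python3 - <<'E'
from h import *
for n in('top','side'):
    c=cam(n);save(c,n+'1.png',(60,180,260,330) if n=='top' else (200,220,400,370),2)
    print(n,ribline(c,.042))
E
python3 -c "
import cv2,numpy as np
cv2.imwrite('pics/b1.png',np.hstack([cv2.imread('pics/top1.png'),cv2.imread('pics/side1.png')]))"
```

```text
time_s: 4.15
eef_pos: [0.4651, 0.3179, 0.0163]
eef_rot: [0.0, 0.994, -0.113, -0.0]
wrist_force: [0.1, -0.0, 0.3]
opening: 0.586
top (array([0.49039489, 0.31297718]), np.float64(-9.885285399956325), np.float64(0.08684173755849012), 55)
side (array([0.45565404, 0.3246612 ]), np.float64(-11.965030888347998), np.float64(0.10881794528234312), 120)
```

View pics/b1.png

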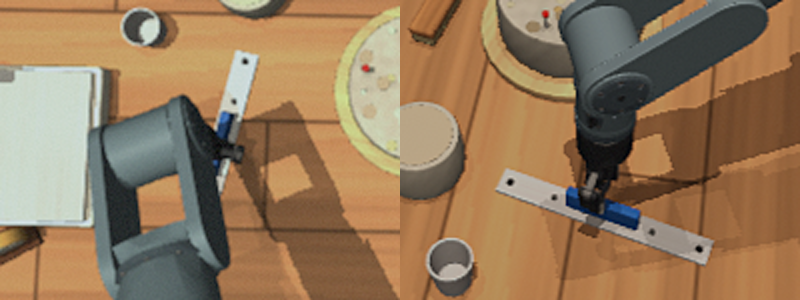

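The fingers straddle the rib near its middle: in the composite the rib spans (567–640, 208) and the fingers are at about (597,195). Now I'll close and lift slightly.

```bash
python3 -m pendant '[[[0,0,-1,0,0],[0,0,0,0,0],[0,0,0,0,0],[0,0,0,0,0],[0,0,0,0,0],[0,0,0,0,0]]]'; python3 -m pendant '[[[0,0,5,0,0],[0,0,25,0,0],[0,0,40,0,0],[0,0,40,0,0],[0,0,40,0,0],[0,0,20,0,0],[0,0,0,0,0],[0,0,0,0,0]]]'
python3 - <<'E'
from h import *
o=monitor.get_obs();print(o['eef_pos'],o['eef_rot'],o['wrist_force'],o['torque'])
c=cam('side');save(c,'side2.png',(180,130,460,340),2.8)
s=monitor.get_obs()
E
```

```text
time_s: 5.0
eef_pos: [0.465, 0.3182, 0.0153]
eef_rot: [0.0, 0.994, -0.113, -0.0]
wrist_force: [-0.3, -0.5, -0.3]
opening: 0.004
time_s: 6.0
eef_pos: [0.4644, 0.3179, 0.1842]
eef_rot: [0.0, 0.994, -0.113, -0.001]
wrist_force: [-0.1, -0.8, 0.3]
opening: 0.001
[0.46436445 0.31788901 0.1841765 ] [ 3.92356448e-04  9.93557253e-01 -1.13328430e-01 -7.06216216e-04] [-0.13122126 -0.8287287   0.28817623] [ 0.01144054 -0.00035421  0.0173094 ]
```

View pics/side2.png

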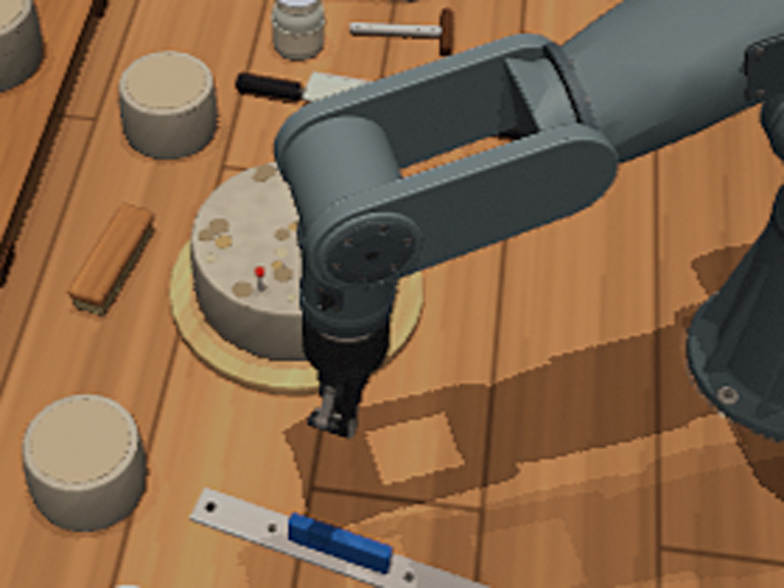

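The grasp missed: the opening reads 0 and the guide is still on the bench. I'll re-measure it.

```bash
python3 -m pendant '[[[0,-40,0,0,60],[0,-60,0,0,60],[0,-60,0,0,60],[0,-20,0,0,60]]]'
python3 - <<'E'
from h import *
np.set_printoptions(precision=4,suppress=True)
print(monitor.get_obs()['eef_pos'])
t=cam('top');s=cam('side')
for n,c in(('top',t),('side',s)):
    print(n,ribline(c,.042),ribline(c,.005))
    print([(round(d['confidence'],2),w(c,d['at']).round(3).tolist()) for d in spotter.tip_of(n,'guide')[:2]])
    ys,xs=np.where(blue(c)); print(cv2.minAreaRect(np.c_[xs,ys].astype(np.float32)), proj(c,[.465,.318,.042]),proj(c,[.465,.318,.0]))
a=t['img'][150:320,80:280];b=s['img'][240:410,200:400]
cv2.imwrite('pics/c3.png',cv2.resize(np.hstack([a,b])[:,:,::-1],None,fx=2,fy=2,interpolation=cv2.INTER_CUBIC))
E
```

```text
time_s: 6.55
eef_pos: [0.464, 0.1354, 0.1838]
eef_rot: [0.001, 0.993, -0.115, -0.001]
wrist_force: [-0.1, 0.1, -0.3]
opening: 0.702
[0.464  0.1354 0.1838]h.py:30: RuntimeWarning: Mean of empty slice.
  ys,xs=np.where(blue(c)); P=np.array([ray(c,u,v,z)[:2] for u,v in zip(xs,ys)]); m=P.mean(0); q=np.linalg.svd(P-m)[2][0]; q*=np.sign(q[0]); return m,np.degrees(np.arctan2(q[1],q[0])),np.ptp((P-m)@q),len(P)
  ret = ret.dtype.type(ret / rcount)
Traceback (most recent call last):
  File "h.py", line 30, in ribline
    ys,xs=np.where(blue(c)); P=np.array([ray(c,u,v,z)[:2] for u,v in zip(xs,ys)]); m=P.mean(0); q=np.linalg.svd(P-m)[2][0]; q*=np.sign(q[0]); return m,np.degrees(np.arctan2(q[1],q[0])),np.ptp((P-m)@q),len(P)
                                                                                                  ~~~~~~~~~~~~~^^^^^
numpy.linalg.LinAlgError: 1-dimensional array given. Array must be at least two-dimensional
```

```bash
python3 - <<'E'
from h import *
np.set_printoptions(precision=4,suppress=True)
t=cam('top');s=cam('side')
print(ribline(s,.042))
for n,c in(('top',t),('side',s)):
    print(n,[(round(d['confidence'],2),w(c,d['at']).round(3).tolist()) for d in spotter.tip_of(n,'guide')[:2]], proj(c,[.465,.318,.042]),proj(c,[.465,.318,.0]))
a=t['img'][150:320,80:280];b=s['img'][240:410,200:400]
cv2.imwrite('pics/c3.png',cv2.resize(np.hstack([a,b])[:,:,::-1],None,fx=2,fy=2,interpolation=cv2.INTER_CUBIC))
E
```

```text
(array([0.465 , 0.3217]), np.float64(-13.00688041128558), np.float64(0.10886063714407423), 204)
top [] [168.7102 251.9776] [171.7976 251.9384]
side [(0.61, [0.464, 0.321, 0.004])] [301.2749 320.1978] [301.097  327.7055]
```

View pics/c3.png

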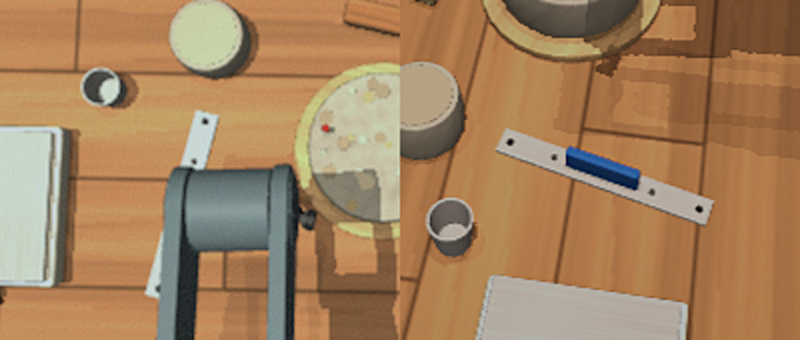

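```bash
python3 - <<'E'
from h import *
np.set_printoptions(precision=4,suppress=True)
t=cam('top');s=cam('side')
o=monitor.get_obs();p=o['eef_pos'];print(p,o['q'],o['eef_rot'])
print('side2 tcp',proj(s,[.4644,.3179,.1842]),'now',proj(t,p),proj(s,p))
b=s['img'][150:350,200:400]; a=t['img'][180:380,130:330]
cv2.imwrite('pics/c4.png',cv2.resize(np.hstack([a,b])[:,:,::-1],None,fx=2,fy=2,interpolation=cv2.INTER_CUBIC))
E
```

```text
[0.4648 0.1392 0.185 ] [ 0.0456 -0.0162  1.834   0.0002  1.3244  1.8419] [-0.      0.9936 -0.1125 -0.0003]
side2 tcp [302.1684 292.2777] now [217.6457 253.2155] [310.4074 239.4827]
```

View pics/c4.png

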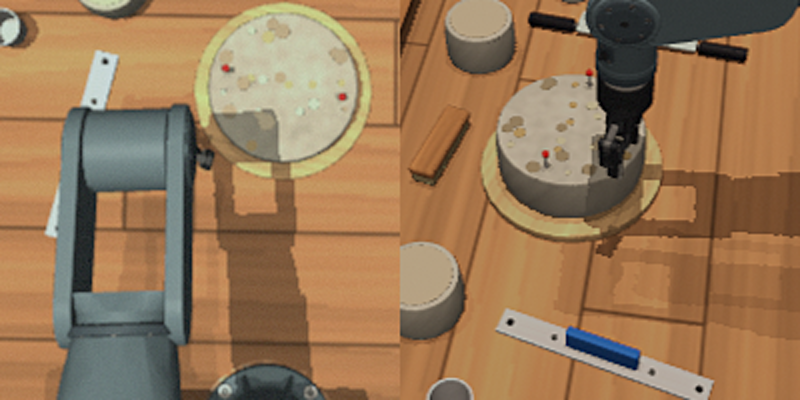

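```bash
python3 -c "
import cv2,numpy as np
a=cv2.imread('pics/side1.png')[100:260,130:290]; b=cv2.imread('pics/side2.png')[330:590,200:480]
f=lambda i:cv2.resize(i,(400,400),interpolation=cv2.INTER_CUBIC)
cv2.imwrite('pics/c5.png',np.hstack([f(a),f(b)]))"
```

```text
(no output)
```

View pics/c5.png

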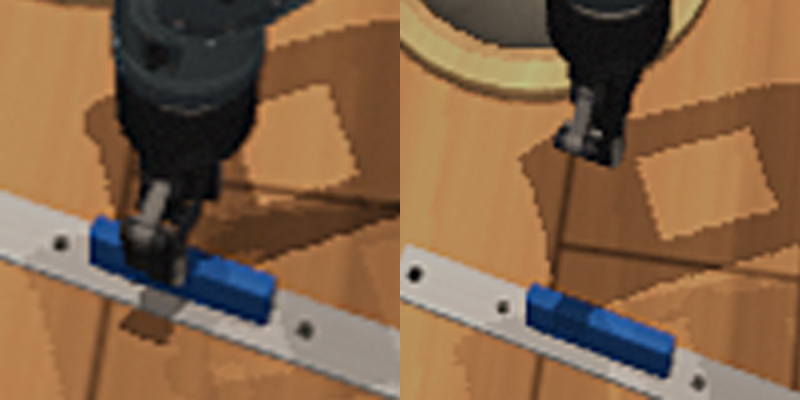

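The guide hasn't moved. The close-ups show the fingertips about 6–7 px higher than the reported TCP, or roughly 20–25 mm. The fingers probably shut just above the rib, so I'll go back and descend further in small steps, watching the force.

```bash
python3 -m pendant '[[[0,40,0,0,60],[0,50,-10,0,60],[0,50,-30,0,60],[0,41,-40,0,60],[0,0,-40,0,60],[0,0,-30,0,60],[0,0,-16,0,60],[0,0,0,0,60]]]'; python3 -m pendant '[[[0,0,-3,0,60],[0,0,-3,0,60],[0,0,0,0,60]]]'; python3 -m pendant '[[[0,0,-3,0,60],[0,0,-2,0,60],[0,0,0,0,60]]]'
python3 - <<'E'
from h import *
print(monitor.get_obs()['wrist_force'])
s=cam('side');save(s,'side6.png',(260,260,340,340),5)
t=cam('top');save(t,'top6.png',(130,210,210,290),5)
cv2.imwrite('pics/c6.png',np.hstack([cv2.imread('pics/side6.png'),cv2.imread('pics/top6.png')]))
E
```

```text
time_s: 7.95
eef_pos: [0.4641, 0.3193, 0.0184]
eef_rot: [0.001, 0.994, -0.113, -0.001]
wrist_force: [0.2, 0.3, 0.1]
opening: 0.703
time_s: 8.32
eef_pos: [0.4654, 0.3192, 0.0138]
eef_rot: [-0.0, 0.994, -0.113, 0.0]
wrist_force: [-0.3, 0.9, 0.2]
opening: 0.709
time_s: 8.7
eef_pos: [0.4648, 0.3191, 0.008]
eef_rot: [0.0, 0.994, -0.113, -0.0]
wrist_force: [0.6, -0.8, 0.5]
opening: 0.703
[ 0.57444527 -0.76886496  0.49002931]
```

View pics/c6.png

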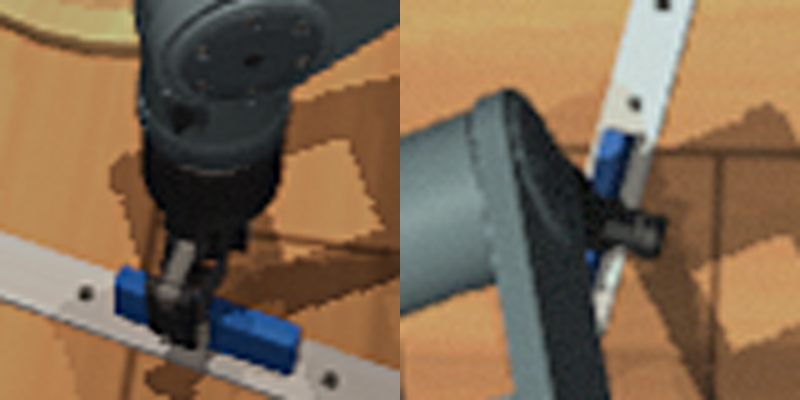

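```bash
python3 -m pendant '[[[0,0,0,0,0],[0,0,0,0,0],[0,0,0,0,0],[0,0,0,0,0],[0,0,0,0,0]]]'
```

```text
time_s: 9.43
eef_pos: [0.4651, 0.3192, 0.0083]
eef_rot: [-0.0, 0.994, -0.113, 0.0]
wrist_force: [0.4, 0.6, 1.0]
opening: 0.003
```

```bash
python3 -m pendant '[[[0,0,-2,0,0],[0,0,0,0,0]]]'; python3 -m pendant '[[[0,0,-2,0,0],[0,0,0,0,0]]]';python3 -m pendant '[[[0,0,-2,0,0],[0,0,0,0,0]]]'
```

```text
time_s: 9.68
eef_pos: [0.4648, 0.3191, 0.006]
eef_rot: [0.0, 0.994, -0.113, -0.0]
wrist_force: [-0.2, -0.9, 0.7]
opening: -0.002
time_s: 9.93
eef_pos: [0.4649, 0.3191, 0.0041]
eef_rot: [0.0, 0.994, -0.113, -0.0]
wrist_force: [0.3, 0.1, 0.6]
opening: -0.0
time_s: 10.18
eef_pos: [0.4652, 0.3193, 0.0031]
eef_rot: [-0.0, 0.994, -0.113, 0.0]
wrist_force: [-3.0, -0.9, 6.4]
opening: -0.001
```

```bash
python3 - <<'E'
from h import *
np.set_printoptions(precision=3,suppress=True)
o=monitor.get_obs();print(o['wrist_force'],o['torque'])
s=cam('side');save(s,'side7.png',(270,270,340,340),5.7)
t=cam('top');save(t,'top7.png',(140,210,210,280),5.7)
p=[.465,.319,.004]
print(proj(s,p),proj(s,[.465,.319,.042]),proj(t,p))
print('rib',ribline(s,.042))
cv2.imwrite('pics/c7.png',np.hstack([cv2.imread('pics/side7.png'),cv2.imread('pics/top7.png')]))
E
```

```text
[-3.026 -0.926  6.412] [-0.171  0.475 -0.038]
[301.067 327.31 ] [301.227 320.507] [171.215 251.937]
rib (array([0.456, 0.325]), np.float64(-13.271555285539199), np.float64(0.11154323450901252), 116)
```

View pics/c7.png

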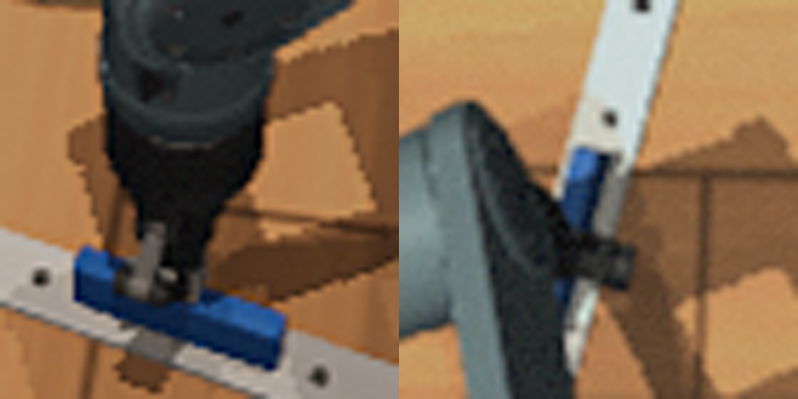

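Shut fingers touch something at a TCP reading of z≈0.0035, and the picture shows them standing on the rib's top face (crop (165,290)), which is at 42 mm. The reported TCP z is therefore about 38 mm low. I'll correct for that: open above the rib, go about 25 mm lower than contact, then grip.

```bash
python3 -m pendant '[[[0,0,15,0,0],[0,0,0,0,60],[0,0,0,0,60],[0,0,0,0,60],[0,0,0,0,60]]]'; python3 -m pendant '[[[1,1,-10,0,60],[0,0,-8,0,60],[0,0,0,0,60]]]'; python3 -m pendant '[[[0,0,-6,0,60],[0,0,-6,0,60],[0,0,0,0,60]]]'; python3 -m pendant '[[[0,0,-5,0,60],[0,0,-4,0,60],[0,0,0,0,60]]]'
```

```text
time_s: 10.9
eef_pos: [0.4648, 0.3191, 0.017]
eef_rot: [0.0, 0.994, -0.113, -0.0]
wrist_force: [-0.1, 0.3, -0.9]
opening: 0.702
time_s: 11.28
eef_pos: [0.465, 0.3197, -0.0021]
eef_rot: [0.001, 0.994, -0.113, -0.001]
wrist_force: [-0.2, 0.2, -0.3]
opening: 0.7
time_s: 11.65
eef_pos: [0.4655, 0.32, -0.0134]
eef_rot: [0.0, 0.994, -0.113, -0.001]
wrist_force: [-0.2, -0.1, -0.2]
opening: 0.7
time_s: 12.02
eef_pos: [0.4657, 0.3201, -0.0221]
eef_rot: [0.0, 0.994, -0.113, -0.0]
wrist_force: [0.4, -0.0, 0.4]
opening: 0.705
```

The reading is -22 mm with no contact, which confirms the offset. Closing.

```bash
python3 -m pendant '[[[0,0,0,0,0],[0,0,0,0,0],[0,0,0,0,0],[0,0,0,0,0],[0,0,0,0,0]]]'; python3 -m pendant '[[[0,0,5,0,0],[0,0,20,0,0],[0,0,0,0,0],[0,0,0,0,0]]]'
```

```text
time_s: 12.65
eef_pos: [0.4663, 0.3203, -0.0214]
eef_rot: [-0.0, 0.994, -0.113, 0.0]
wrist_force: [-0.6, 1.2, 3.3]
opening: 0.174
time_s: 13.15
eef_pos: [0.4662, 0.3202, 0.0036]
eef_rot: [-0.0, 0.994, -0.113, 0.0]
wrist_force: [0.2, -0.3, -5.3]
opening: 0.172
```

The rib is gripped: opening 0.17 is about 16 mm, and the weight is about 5.3 N. On the bench the TCP read -21.5 mm, so underside = reading + 21.5 mm. Carrying to (0.510, -0.006) at yaw 77.3°.

```bash
python3 -m pendant '[[[0,0,50,0,0],[0,0,50,0,0],[0,-10,46,7.5,0],[5,-36,0,7.5,0],[5,-36,0,7.5,0],[5,-36,0,7.5,0],[5,-36,0,7.5,0],[5,-36,0,7.5,0]]]'; python3 -m pendant '[[[4,-34,0,7.5,0],[4,-34,0,7.5,0],[4,-34,0,7.5,0],[4,-34,0,7.5,0],[3,0,0,7.5,0],[0,0,0,7.5,0],[0,0,0,0.3,0],[0,0,0,0,0]]]'
python3 - <<'E'
from h import *
np.set_printoptions(precision=4,suppress=True)
o=monitor.get_obs();r=o['eef_rot'];print(o['eef_pos'],np.degrees(2*np.arctan2(r[2],r[1])),o['wrist_force'],o['torque'])
t=cam('top');s=cam('side')
for c in(t,s):
    b=blobs(red(c))[0];print([(ray(c,*x[0],.14),x[0],x[1]) for x in b]); 
    if blue(c).sum()>20: print(ribline(c,o['eef_pos'][2]+.0215+.042))
save(t,'t8.png',(180,150,330,300),2.66);save(s,'s8.png',(210,130,360,280),2.66)
cv2.imwrite('pics/c8.png',np.hstack([cv2.imread('pics/t8.png'),cv2.imread('pics/s8.png')]))
E
```

```text
time_s: 14.15
eef_pos: [0.4905, 0.129, 0.1487]
eef_rot: [-0.0, 0.961, 0.278, -0.001]
wrist_force: [0.2, -0.8, -4.7]
opening: 0.173
time_s: 15.15
eef_pos: [0.5097, -0.0056, 0.1489]
eef_rot: [-0.0, 0.782, 0.624, -0.0]
wrist_force: [0.6, -0.5, -4.3]
opening: 0.174
[ 0.5097 -0.0056  0.1489] 77.15688054641485 [ 0.5553 -0.5413 -4.3454] [ 0.0181 -0.0226 -0.0278]
[(array([ 0.5455, -0.1064,  0.14  ]), array([300.5, 228. ]), np.int32(8))]
[(array([0.5883, 0.0702, 0.14  ]), array([272.2, 226.5]), np.int32(10))]
(array([0.5172, 0.0287]), np.float64(79.85496874042354), np.float64(0.04193501639875399), 55)
```

View pics/c8.png

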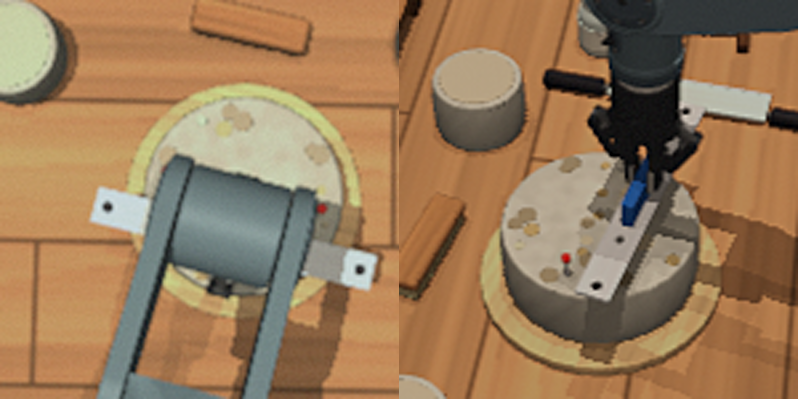

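The guide is held level, on the robot side of the pins. In the top crop its end holes at (107,207) and (360,269) give a yaw of about 77.2°; the pin heads are clear. Lowering now.

```bash
python3 -m pendant '[[[0,0,-25,0.1,0],[0,0,-20,0,0],[0,0,-10,0,0],[0,0,-3,0,0],[0,0,0,0,0]]]'; python3 -m pendant '[[[0,0,-2,0,0],[0,0,0,0,0],[0,0,0,0,0]]]'; python3 -m pendant '[[[0,0,-1.5,0,0],[0,0,0,0,0],[0,0,0,0,0]]]'
```

```text
time_s: 15.88
eef_pos: [0.5105, -0.0059, 0.0918]
eef_rot: [0.0, 0.781, 0.625, 0.0]
wrist_force: [0.4, -0.7, -4.8]
opening: 0.175
time_s: 16.25
eef_pos: [0.5102, -0.0059, 0.0895]
eef_rot: [0.0, 0.781, 0.625, 0.0]
wrist_force: [-0.2, 0.2, -5.4]
opening: 0.174
time_s: 16.62
eef_pos: [0.51, -0.0058, 0.0878]
eef_rot: [-0.0, 0.781, 0.625, -0.0]
wrist_force: [-0.1, 0.1, -4.8]
opening: 0.175
```

```bash
for i in 1 2 3; do :; done; python3 -m pendant '[[[0,0,-0.7,0,0],[0,0,0,0,0],[0,0,0,0,0]]]'; python3 -m pendant '[[[0,0,-0.7,0,0],[0,0,0,0,0],[0,0,0,0,0]]]'; python3 - <<'E'
from h import *
o=monitor.get_obs();print(o['eef_pos'],o['wrist_force'],o['torque'])
E
```

```text
time_s: 17.0
eef_pos: [0.5101, -0.0058, 0.0871]
eef_rot: [0.0, 0.781, 0.625, 0.0]
wrist_force: [0.8, 0.8, -3.4]
opening: 0.172
time_s: 17.38
eef_pos: [0.5102, -0.0058, 0.0866]
eef_rot: [0.0, 0.78, 0.625, 0.0]
wrist_force: [-2.0, 0.4, -1.9]
opening: 0.174
[ 0.51015041 -0.00582732  0.08660301] [-1.95465024  0.41330953 -1.86741683] [0.00723655 0.13198952 0.02511115]
```

Contact with the cheese is about 3 N. I'll wait a moment for step 1, then slide across towards the pins.

```bash
python3 -m pendant '[[[0,0,0,0,0],[0,0,0,0,0],[0,0,0,0,0],[2,-0.45,0,0,0],[2,-0.45,0,0,0],[2,-0.45,0,0,0],[2,-0.45,0,0,0],[0,0,0,0,0]]]'; python3 -m pendant '[[[2,-0.45,0,0,0],[2,-0.45,0,0,0],[2,-0.45,0,0,0],[2,-0.45,0,0,0],[2,-0.45,0,0,0],[2,-0.45,0,0,0],[0,0,0,0,0]]]'
python3 - <<'E'
from h import *
np.set_printoptions(precision=4,suppress=True)
o=monitor.get_obs();r=o['eef_rot'];p=o['eef_pos'];print(p,np.degrees(2*np.arctan2(r[2],r[1])),o['wrist_force'],o['torque'])
t=cam('top');s=cam('side')
for c in(t,s): print([(ray(c,*x[0],.14),x[1]) for x in blobs(red(c))[0]])
save(t,'t9.png',(200,175,325,275),3.2);save(s,'s9.png',(230,160,330,260),3.2)
E
```

```text
time_s: 18.38
eef_pos: [0.5185, -0.0077, 0.0866]
eef_rot: [0.0, 0.781, 0.625, 0.0]
wrist_force: [-3.3, 1.2, 4.9]
opening: 0.18
time_s: 19.25
eef_pos: [0.5303, -0.0104, 0.0866]
eef_rot: [0.0, 0.78, 0.625, 0.0]
wrist_force: [-3.8, 1.5, 5.2]
opening: 0.17
[ 0.5303 -0.0104  0.0866] 77.38838625209979 [-3.7721  1.5389  5.2073] [0.1878 0.5184 0.0252]
[(array([0.5873, 0.0744, 0.14  ]), np.int32(5)), (array([ 0.5455, -0.107 ,  0.14  ]), np.int32(7))]
[(array([0.5883, 0.0702, 0.14  ]), np.int32(10))]
```

```bash
python3 -m pendant '[[[0,0,0.6,0,0],[2,-0.45,0,0,0],[2,-0.45,0,0,0],[2,-0.45,0,0,0],[1,-0.22,0,0,0],[0,0,0,0,0],[0,0,0,0,0]]]'; python3 -c "
from h import *
np.set_printoptions(precision=4,suppress=True)
o=monitor.get_obs();print(o['eef_pos'],o['wrist_force'],o['torque'])"
```

```text
time_s: 20.23
eef_pos: [0.537, -0.0119, 0.0867]
eef_rot: [-0.0, 0.781, 0.625, -0.0]
wrist_force: [-0.5, -0.0, -5.8]
opening: 0.176
[ 0.537  -0.0119  0.0867] [-0.4558 -0.0063 -5.8308] [ 0.0039  0.0499 -0.0233]
```

```bash
python3 -c "
import cv2,numpy as np
cv2.imwrite('pics/c9.png',np.hstack([cv2.imread('pics/t9.png'),cv2.imread('pics/s9.png')]))"
cat > m.py <<'E'
from h import *
np.set_printoptions(precision=3,suppress=True)
P=[];F=[]
o=monitor.get_obs();r=o['eef_rot'];n=np.array([.9755,-.22])
f=o['wrist_force'];print('s',round(float(o['eef_pos'][:2]@n)*1e3,2),'z',round(o['eef_pos'][2]*1e3,2),'yaw',round(np.degrees(2*np.arctan2(r[2],r[1])),2),'Fn',round(float(f[:2]@n),2),'F',f,'T',o['torque'])
E
python3 -m pendant '[[[0,0,-0.3,0,0],[1,-0.22,0,0,0],[0,0,0,0,0]]]' >/dev/null; python3 m.py; python3 -m pendant '[[[1,-0.22,0,0,0],[0,0,0,0,0]]]'>/dev/null; python3 m.py;  python3 -m pendant '[[[1,-0.22,0,0,0],[0,0,0,0,0]]]'>/dev/null; python3 m.py;  python3 -m pendant '[[[1,-0.22,0,0,0],[0,0,0,0,0]]]'>/dev/null; python3 m.py
```

```text
s 527.63 z 86.64 yaw 77.39 Fn 0.36 F [ 0.292 -0.356 -4.627] T [ 0.019 -0.006  0.013]
s 528.69 z 86.69 yaw 77.38 Fn -0.41 F [-0.46  -0.159 -4.281] T [-0.029 -0.01  -0.024]
s 529.69 z 86.7 yaw 77.38 Fn -0.25 F [-0.278 -0.104 -4.053] T [-0.028  0.007  0.002]
s 530.72 z 86.71 yaw 77.39 Fn 0.09 F [ 0.125  0.166 -4.409] T [-0.035 -0.009  0.058]
```

```bash
for i in 1; do python3 -m pendant '[[[0.6,-0.13,-0.1,0,0],[0,0,0,0,0]]]' >/dev/null; python3 m.py; done; python3 -m pendant '[[[0.6,-0.13,0,0,0],[0,0,0,0,0]]]'>/dev/null; python3 m.py;  python3 -m pendant '[[[0.5,-0.11,0,0,0],[0,0,0,0,0]]]'>/dev/null; python3 m.py;  python3 -m pendant '[[[0.5,-0.11,0,0,0],[0,0,0,0,0]]]'>/dev/null; python3 m.py
```

```text
s 531.31 z 86.62 yaw 77.38 Fn 0.28 F [ 0.285  0.014 -5.283] T [ 0.009  0.016 -0.017]
s 531.93 z 86.62 yaw 77.38 Fn -0.58 F [-0.556  0.186 -4.998] T [-0.029 -0.011 -0.011]
s 532.42 z 86.63 yaw 77.38 Fn -0.92 F [-0.996 -0.233 -4.459] T [ 0.002  0.015 -0.018]
s 532.91 z 86.62 yaw 77.39 Fn -0.47 F [-0.418  0.293 -3.723] T [-0.012  0.076  0.03 ]
```

```bash
python3 -m pendant '[[[0.4,-0.09,0,0,0],[0,0,0,0,0]]]' >/dev/null; python3 m.py; python3 -m pendant '[[[0.4,-0.09,0,0,0],[0,0,0,0,0]]]'>/dev/null; python3 m.py;  python3 -m pendant '[[[0.4,-0.09,0,0,0],[0,0,0,0,0]]]'>/dev/null; python3 m.py
```

```text
s 533.32 z 86.63 yaw 77.39 Fn -0.78 F [-0.894 -0.423 -3.445] T [0.028 0.078 0.029]
s 533.72 z 86.62 yaw 77.39 Fn -0.25 F [-0.226  0.121 -2.768] T [ 0.072  0.056 -0.01 ]
s 534.13 z 86.59 yaw 77.39 Fn -1.24 F [-1.159  0.491 -2.852] T [0.103 0.082 0.004]
```

```bash
python3 -m pendant '[[[0.4,-0.09,0,0,0],[0,0,0,0,0]]]' >/dev/null; python3 m.py; python3 -m pendant '[[[0.4,-0.09,0,0,0],[0,0,0,0,0]]]'>/dev/null; python3 m.py
```

```text
s 534.53 z 86.6 yaw 77.39 Fn -0.19 F [-0.278 -0.35  -2.504] T [0.091 0.121 0.055]
s 534.86 z 86.64 yaw 77.38 Fn -0.75 F [-0.882 -0.502 -1.302] T [0.074 0.285 0.003]
```

```bash
python3 -m pendant '[[[0.4,-0.09,0.1,0,0],[0,0,0,0,0]]]' >/dev/null; python3 m.py; python3 -m pendant '[[[0.4,-0.09,0,0,0],[0,0,0,0,0]]]'>/dev/null; python3 m.py; python3 -m pendant '[[[0,0,0,0,0]]]'>/dev/null; python3 m.py
```

```text
s 535.11 z 86.64 yaw 77.38 Fn -2.76 F [-2.624  0.902 -1.828] T [ 0.138  0.437 -0.071]
s 535.37 z 86.65 yaw 77.38 Fn -5.54 F [-5.444  1.032  0.299] T [ 0.204  0.799 -0.153]
s 535.35 z 86.61 yaw 77.39 Fn -4.49 F [-4.289  1.412  0.505] T [ 0.184  0.781 -0.087]
```

Contact: Fn is about -5 N with Tz about -0.1 Nm, so pin_b carries somewhat more. I'll turn slightly to balance it.

```bash
python3 -m pendant '[[[0,0,0,-0.08,0],[0,0,0,0,0]]]' >/dev/null; python3 m.py; python3 -m pendant '[[[0,0,0,0,0]]]'>/dev/null; python3 m.py; python3 -m pendant '[[[0,0,0,0,0]]]'>/dev/null; python3 m.py
```

```text
s 535.47 z 86.64 yaw 77.31 Fn -5.35 F [-5.331  0.676  0.96 ] T [ 0.229  0.835 -0.045]
s 535.47 z 86.64 yaw 77.31 Fn -5.19 F [-5.013  1.344  0.7  ] T [ 0.188  0.796 -0.053]
s 535.46 z 86.62 yaw 77.32 Fn -4.65 F [-4.387  1.677  0.116] T [ 0.214  0.836 -0.073]
```

```bash
python3 -m pendant '[[[0.2,-0.05,0,-0.08,0],[0,0,0,0,0],[0,0,0,0,0]]]' >/dev/null; python3 m.py; python3 -m pendant '[[[0,0,0,0,0]]]'>/dev/null; python3 m.py;python3 -m pendant '[[[0.2,-0.05,0,0,0],[0,0,0,0,0],[0,0,0,0,0]]]' >/dev/null; python3 m.py; python3 -m pendant '[[[0,0,0,0,0]]]'>/dev/null; python3 m.py
```

```text
s 535.54 z 86.62 yaw 77.24 Fn -4.29 F [-4.227  0.759  0.862] T [0.268 0.896 0.018]
s 535.56 z 86.65 yaw 77.24 Fn -5.24 F [-4.972  1.78   1.116] T [ 0.21   0.88  -0.032]
s 535.54 z 86.64 yaw 77.24 Fn -6.09 F [-6.007  1.033  1.299] T [ 0.269  1.088 -0.018]
s 535.56 z 86.65 yaw 77.24 Fn -6.1 F [-6.025  1.017  1.859] T [0.236 1.148 0.013]
```

```bash
python3 -m pendant '[[[0.3,-0.07,0,0,0],[0,0,0,0,0],[0,0,0,0,0]]]' >/dev/null; python3 m.py; python3 -m pendant '[[[0,0,0,0,0],[0,0,0,0,0]]]'>/dev/null; python3 m.py; python3 -m pendant '[[[0,0,0,0,0]]]'>/dev/null; python3 m.py
```

```text
s 535.63 z 86.67 yaw 77.24 Fn -6.63 F [-6.615  0.812  3.435] T [ 0.289  1.202 -0.01 ]
s 535.64 z 86.66 yaw 77.24 Fn -6.95 F [-6.684  1.971  2.853] T [0.269 1.198 0.012]
s 535.63 z 86.66 yaw 77.24 Fn -7.58 F [-7.259  2.277  2.515] T [ 0.303  1.28  -0.065]
```

```bash
python3 -m pendant '[[[0,0,0.1,0,0],[0.2,-0.05,0,0,0],[0,0,0,0,0]]]' >/dev/null; python3 m.py; python3 -m pendant '[[[0,0,0,0,0],[0,0,0,0,0]]]'>/dev/null; python3 m.py; python3 -m pendant '[[[0,0,0,0,0]]]'>/dev/null; python3 m.py
```

```text
s 535.66 z 86.65 yaw 77.24 Fn -7.37 F [-7.002  2.468  1.55 ] T [ 0.311  1.236 -0.073]
s 535.66 z 86.68 yaw 77.24 Fn -7.85 F [-7.694  1.563  3.199] T [ 0.333  1.306 -0.058]
s 535.66 z 86.68 yaw 77.24 Fn -8.43 F [-8.316  1.426  2.627] T [0.257 1.348 0.015]
```

Fn is about -8 N with Tz near 0, so both pins share the load equally at about 2–3 N each. I'll hold, then release.

```bash
python3 -m pendant '[[[0,0,0,0,0],[0,0,0,0,18],[0,0,0,0,20],[0,0,0,0,24],[0,0,0,0,30],[0,0,0,0,40],[0,0,0,0,50],[0,0,0,0,50]]]' ; python3 m.py; python3 -m pendant '[[[0,0,15,0,50],[0,0,25,0,50],[0,0,40,0,50],[0,0,40,0,50],[-40,0,0,0,50],[-60,0,0,0,50],[-60,0,0,0,50],[0,0,0,0,50]]]'
python3 - <<'E'
from h import *
np.set_printoptions(precision=4,suppress=True)
t=cam('top');s=cam('side')
for c in(t,s):
    print([(ray(c,*x[0],.14),x[1]) for x in blobs(red(c))[0]])
    if blue(c).sum()>20: print(ribline(c,.15))
save(t,'t10.png',(200,160,340,300),2.85);save(s,'s10.png',(220,140,340,260),3.33)
cv2.imwrite('pics/c10.png',np.hstack([cv2.imread('pics/t10.png'),cv2.imread('pics/s10.png')[:399]]))
E
```

```text
time_s: 28.22
eef_pos: [0.547, -0.0141, 0.0868]
eef_rot: [0.0, 0.781, 0.624, 0.0]
wrist_force: [-0.1, -0.5, 0.0]
opening: 0.584
s 536.72 z 86.81 yaw 77.23 Fn 0.03 F [-0.078 -0.494  0.025] T [-0.012  0.004  0.021]
time_s: 29.22
eef_pos: [0.3838, -0.0134, 0.2073]
eef_rot: [0.001, 0.782, 0.624, 0.0]
wrist_force: [0.2, 0.2, 0.4]
opening: 0.584
[(array([0.5868, 0.0729, 0.14  ]), np.int32(7)), (array([ 0.5459, -0.1075,  0.14  ]), np.int32(8))]
(array([ 0.5439, -0.0137]), np.float64(76.84029147802477), np.float64(0.10680778332054627), 179)
[(array([ 0.5478, -0.109 ,  0.14  ]), np.int32(9)), (array([0.5887, 0.0696, 0.14  ]), np.int32(9))]
(array([ 0.545 , -0.0126]), np.float64(77.11168649608423), np.float64(0.10948105306263026), 129)
```

View pics/c10.png

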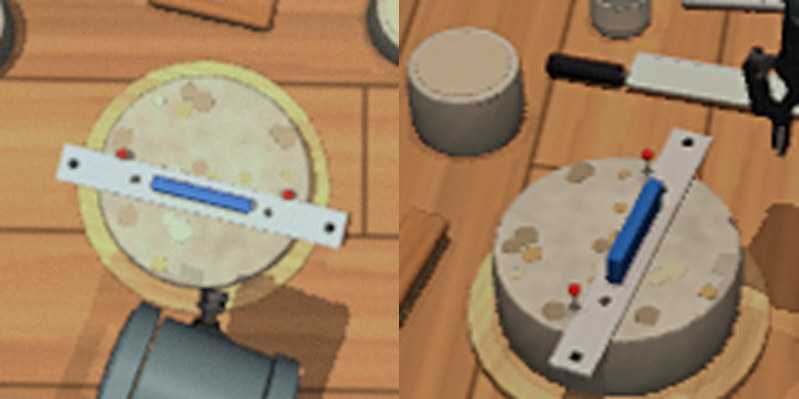

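The top crop shows the guide flat on the wheel with both red heads, at (122,154) and (288,195), along its far edge; nothing else has moved. Whether it still presses on both pins can't be resolved in the picture. A quick release may also have let it spring back. I'll nudge it again with the open jaws astride the rib, then withdraw slowly so that spring-back is quasi-static.

```bash
python3 -m pendant '[[[60,0,0,0,34],[60,0,0,0,34],[41,0,0,0,34],[0,0,-40,0,34],[0,0,-40,0,34],[0,0,-25,0,34],[0,0,-15,0,34],[0,0,0,0,34]]]'; python3 m.py;  python3 -m pendant '[[[3,-0.68,0,0,34],[2,-0.45,0,0,34],[0,0,0,0,34]]]' >/dev/null; python3 m.py; python3 -m pendant '[[[0.7,-0.16,0,0,34],[0,0,0,0,34]]]' >/dev/null; python3 m.py
```

```text
time_s: 30.32
eef_pos: [0.548, -0.014, 0.0858]
eef_rot: [-0.001, 0.781, 0.624, -0.001]
wrist_force: [0.1, -0.1, 0.6]
opening: 0.396
s 537.69 z 85.83 yaw 77.23 Fn 0.08 F [ 0.05  -0.149  0.612] T [-0.027 -0.026  0.012]
s 543.59 z 87.74 yaw 77.22 Fn -0.15 F [-0.269 -0.529 -0.756] T [ 0.007 -0.009  0.053]
s 543.56 z 86.97 yaw 77.23 Fn -0.54 F [-0.693 -0.631 -0.396] T [-0.017  0.065 -0.037]
```

```bash
for k in 1; do python3 -m pendant '[[[0.4,-0.09,0,0,34],[0,0,0,0,34]]]' >/dev/null; python3 m.py; python3 -m pendant '[[[0.4,-0.09,0,0,34],[0,0,0,0,34]]]' >/dev/null; python3 m.py; python3 -m pendant '[[[0.4,-0.09,0,0,34],[0,0,0,0,34]]]' >/dev/null; python3 m.py; done
```

```text
s 543.89 z 86.79 yaw 77.23 Fn -0.16 F [-0.127  0.147  0.676] T [-0.047 -0.014  0.038]
s 544.22 z 86.74 yaw 77.23 Fn 0.35 F [ 0.451  0.432 -0.096] T [ 0.042 -0.021 -0.001]
s 544.22 z 86.71 yaw 77.23 Fn -2.63 F [-2.706 -0.046  2.528] T [ 0.015  0.512 -0.   ]
```

```bash
python3 -m pendant '[[[0.3,-0.07,0,0,34],[0,0,0,0,34]]]' >/dev/null; python3 m.py; python3 -m pendant '[[[0.3,-0.07,0,0,34],[0,0,0,0,34]]]' >/dev/null; python3 m.py; python3 -m pendant '[[[0,0,0,0,34]]]' >/dev/null; python3 m.py
```

```text
s 544.27 z 86.65 yaw 77.23 Fn -5.45 F [-5.383  0.928  2.427] T [ 0.194  0.818 -0.003]
s 544.26 z 86.6 yaw 77.23 Fn -6.75 F [-6.715  0.927  3.115] T [ 0.179  1.054 -0.005]
s 544.26 z 86.61 yaw 77.23 Fn -6.29 F [-6.086  1.603  2.961] T [ 0.167  1.034 -0.084]
```

```bash
python3 -m pendant '[[[-0.15,0.03,0,0,34],[-0.15,0.03,0,0,34],[-0.15,0.03,0,0,34],[-0.15,0.03,0,0,34],[-0.15,0.03,0,0,34],[0,0,0,0,34]]]' >/dev/null; python3 m.py; python3 -m pendant '[[[-0.15,0.03,0,0,34],[-0.15,0.03,0,0,34],[-0.15,0.03,0,0,34],[-0.15,0.03,0,0,34],[-0.15,0.03,0,0,34],[0,0,0,0,34]]]' >/dev/null; python3 m.py; python3 -m pendant '[[[-0.2,0.05,0,0,34],[-0.3,0.07,0,0,34],[-0.5,0.1,0,0,34],[-1,0.22,0,0,34],[-2,0.45,0,0,34],[-2,0.45,0,0,34],[0,0,0,0,34]]]' >/dev/null; python3 m.py
```

```text
s 544.35 z 86.64 yaw 77.22 Fn -4.81 F [-4.636  1.289  0.541] T [0.243 0.825 0.005]
s 544.33 z 87.06 yaw 77.22 Fn -0.7 F [-0.636  0.357 -0.157] T [-0.031  0.118 -0.043]
s 537.45 z 86.79 yaw 77.23 Fn 0.11 F [-0.051 -0.703  0.489] T [-0.058 -0.042  0.04 ]
```

```bash
python3 -m pendant '[[[-1.5,0,0,0,40],[0,0,15,0,40],[0,0,30,0,40],[0,0,40,0,40],[0,0,30,0,40],[-60,0,0,0,40],[-60,0,0,0,40],[0,0,0,0,40]]]'
python3 - <<'E'
from h import *
np.set_printoptions(precision=4,suppress=True)
t=cam('top');s=cam('side')
for c in(t,s):
    print([(ray(c,*x[0],.14),x[1]) for x in blobs(red(c))[0]])
    if blue(c).sum()>20: print(ribline(c,.15))
save(t,'t11.png',(205,180,335,270),6.1)
print(order.hand_in())
E
```

```text
time_s: 35.7
eef_pos: [0.4228, -0.0133, 0.2019]
eef_rot: [-0.0, 0.781, 0.624, -0.0]
wrist_force: [0.3, -0.6, -0.0]
opening: 0.471
[(array([0.5868, 0.0729, 0.14  ]), np.int32(7)), (array([ 0.5455, -0.107 ,  0.14  ]), np.int32(7))]
(array([ 0.5439, -0.0137]), np.float64(76.84029147802477), np.float64(0.10680778332054627), 179)
[(array([ 0.5478, -0.109 ,  0.14  ]), np.int32(9)), (array([0.5887, 0.0696, 0.14  ]), np.int32(9))]
(array([ 0.545 , -0.0126]), np.float64(77.11168649608423), np.float64(0.10948105306263026), 129)
the job is handed in; nothing more can be done
None
```

View pics/t11.png

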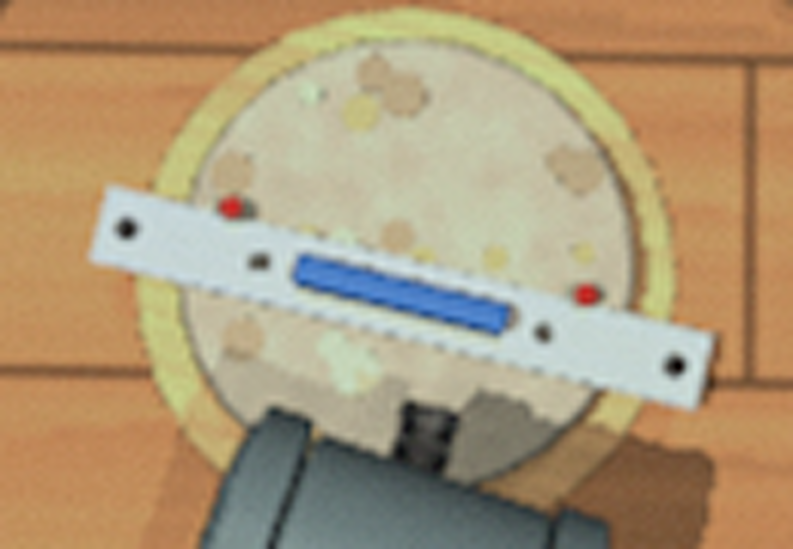

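The guide is lying flat on the wheel with its far edge against both pins. It has been let go, and the job was handed in at about 36 s of the 72 s allowed. No verdict was reported.

**What I did:** I gripped the guide by its blue rib and laid it on the robot side of the pins, about 36 mm clear of them by my estimate. I then slid it until it met the pins and turned it about 0.15° so the load was even. I pressed with about 8 N sideways, with no twist showing at the wrist, so roughly 2–3 N on each pin by my estimate. After letting go I nudged the rib once more and drew back slowly, so it would not spring off the pins.

**Last checks:**
- **Contact by feel:** during the second nudge the guide hardly moved (about 0.05 mm) while the force rose to about 6.5 N, again with no twist. It stayed put as the force fell to zero.
- **Last picture:** it shows the guide flat, with both red heads over its far edge.

**What went wrong or disagreed:**
- **First grasp:** it missed, closing twice on nothing just above the rib without moving the guide. The reported tool height read about 38 mm too low, which I found by touching the rib's top, and I corrected for it.
- **Gap by camera:** the cameras put the guide's centre about 22.8 mm from the pin line, against 22.0 mm for exact contact. That is within their error, so they cannot confirm the touch. The remaining force on each pin is inferred from the wrist force and was not measured directly.

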